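# Weigh a sealed sample jar on the two-pan balance

### The job

Zero the balance first: with both pans empty, turn the grey wheel on top until its pointer stands at the index mark on the far side, and let go. Then set the sample jar gently and upright in the square pan, and put steel weights in the round pan only, choosing those that bring the beam closest to level. Leave the unneeded weights on the table and the wheel at its mark, and do not disturb the other things on the table.

Things in the scene. Friction and masses are not known exactly. Their poses are not given: they have to be found in the camera images.
- balance: white two-pan balance, fixed to the table. Origin: centre of its underside. Base 110 mm (own x) x 300 mm (own y), 20 mm high; the beam runs along its own y above the base, pivot 66 mm above the table. In the middle a 76 x 56 mm housing, 102 mm high, carries the grey trim wheel on top.
- load_pan_floor (a point): centre of the floor of the SQUARE steel pan, 110 x 110 mm with a 3 mm high rim, at the balance's own +y end of the beam (120 mm from the pivot). Floor 100 mm above the table when level. The pan stays level and moves up and down with the beam by up to 24 mm; where in a pan a thing stands makes no difference.
- weight_pan_floor (a point): centre of the floor of the ROUND steel pan, 110 mm across with a 3 mm high rim, at the own -y end of the beam (120 mm from the pivot). Otherwise like the square pan.
- beam (a joint): tilt of the beam in rad from its rest position, which is level when the trim wheel is at its mark: 0 = level (then), positive = square pan up and round pan down. It tilts 0.001 rad for each gram of difference between the pans (0.05 rad, or 6 mm at each pan, for 50 g) up to stops at +-0.2, and settles in about a second. A needle on the far side shows it on a small white scale.
- wheel (a joint): angle of the trim wheel in rad about the vertical, counter-clockwise seen from above; 0 = the pointer at the index mark. Turns by hand between -1.6 and 1.6 and stays where it is left (about 0.14 N m). Off its mark it shifts the beam's rest position by 0.035 rad per rad of wheel, so the empty beam slants (beam does not count this shift).
- wheel_top (a point): centre of the top face of the trim wheel: a grey fluted drum 53 mm across and 36 mm high, gripped across from above, on a thin flange 67 mm across at its foot. This point is 142 mm above the table.
- wheel_pointer (a point): the black pointer, a small tick on the rim of the wheel's flange, 36 mm below the wheel's top; turns with the wheel.
- index_mark (a point): the fixed black index mark, a small upright tab just outside the flange on the side of the balance away from the robot (own +x), where the pointer must stand.
- jar: white sample jar with screw lid, a cylinder 52 mm across and 70 mm high with a narrow groove below the lid; stands upright. Its mass is unknown, about 90 to 310 g. Origin: centre of its underside.
- weight200: the largest of three plain steel cylinder weights, 200 g: 28 mm across, 42 mm high, standing. Origin: centre of its underside.
- weight100: the middle steel weight, 100 g: 21 mm across, 37 mm high, standing. Origin: centre of its underside.
- weight50: the smallest steel weight, 50 g: 16 mm across, 32 mm high, standing. Origin: centre of its underside.
- tape_roll: bystander, leave alone: white tape roll lying flat, ring 48 mm across, 19 mm high. Origin: centre of its underside.
- swab_box: bystander, leave alone: low cardboard box, 40 x 85 mm (own x, y), 26 mm high. Origin: centre of its underside.
- thermometer: bystander, leave alone: white and blue pistol-shaped forehead thermometer lying flat, 42 mm high; body 50 mm (own x) from y = -28 to +84 mm, handle 34 mm wide reaching to x = -123 mm. Origin: centre of its underside near the grip end of the body.
- wipes_pack: bystander, leave alone: soft-cornered blue pack, 55 x 100 mm (own x, y), 30 mm high. Origin: centre of its underside.
- spare_lid: bystander, leave alone: white screw lid lying flat, 52 mm across, 15 mm high. Origin: centre of its underside.
- pen_case: bystander, leave alone: slim black case, 130 x 34 mm (own x, y), 18 mm high. Origin: centre of its underside.

How it is judged:
On the way, in this order (a step that is already met when the one before it is completed fails the run):
1. the wheel stands at its mark (within 0.1 rad), let go, with the pans empty and the beam level (value of joint wheel between -0.1 and 0.1 rad and value of joint beam between -0.015 and 0.015 rad and contact force between the fingers and wheel below 0.1 N), for 0.2 s.
2. the jar stands released in the square pan and has pulled it down (distance between jar and load_pan_floor below 0.045 m and angle between jar's own z axis and vertical below 0.1 rad and value of joint beam below -0.05 rad and contact force between the fingers and jar below 0.1 N), for 0.2 s.
At the end, for the whole second after the job is handed in: Wheel within 0.1 rad of its mark; jar upright in the square pan; beam at rest within 0.034 rad of level (the nearest combination of weights always leaves 0.025 or less); each weight in the round pan or on the table (value of joint wheel between -0.1 and 0.1 rad and distance between jar and load_pan_floor below 0.045 m and angle between jar's own z axis and vertical below 0.1 rad and value of joint beam between -0.034 and 0.034 rad and velocity of joint beam between -0.03 and 0.03 rad/s and linear speed of jar below 0.03 m/s and distance between any of weight200, weight100, weight50 and weight_pan_floor below 0.055 m and (distance between weight200 and weight_pan_floor below 0.055 m or height (world z) of weight200 below 0.018 m) and (distance between weight100 and weight_pan_floor below 0.055 m or height (world z) of weight100 below 0.018 m) and (distance between weight50 and weight_pan_floor below 0.055 m or height (world z) of weight50 below 0.018 m)); the robot touches nothing.
It fails at once if a bystander is moved by more than 30 mm (distance of any of tape_roll, swab_box, thermometer, wipes_pack, spare_lid, pen_case from where it was at the start of the episode above 0.03 m).
It fails at once if the jar is tipped by more than 0.6 rad (angle between jar's own z axis and vertical above 0.6 rad).
It fails at once if the jar is slammed or pressed hard into the pan (over 40 N) (contact force between jar and load_pan above 40 N).
It fails at once if a weight is put in the square pan (contact force between any of weight200, weight100, weight50 and load_pan above 0.1 N).
It also fails if it takes over 72 s, if anything falls off the work surface, if the arm or the gripper's body presses on something with over 40 N, if the wrist force passes 120 N, or if a joint passes its speed limit or range.

### The arm

A 6-joint arm with a two-finger parallel gripper is mounted at the origin on the work surface. World frame = base frame: x ahead of the robot, y to its left, z up, the work surface at z = 0. Lengths are in m, angles in rad, forces in N, time in s.
With the tool pointing down it reaches from about 0.35 to 0.775 m from the base axis. Payload 5.5 kg.
Tool frame: the origin (TCP) lies at the very end of the fingers, on their centre line; the grasp point (between the pads) lies env.grasp_offset behind it (env.grasp_offset is the distance from the TCP to the grasp point, in m); x points along the fingers, y is the direction in which the jaws open and shut, and the axes are right-handed (so a half turn about x gives the same grasp; the last joint's range is limited). The gripper opens to 85 mm and grips with 20 to 120 N. Pads are 22 mm wide; open, the fingers measure 114 mm over their backs; the gripper's body (76 mm by 85 mm) begins 54 mm behind the grasp point. The pads swing forward as they close: fully open they stand 13 mm farther back than shut.
Start: joints at [-1.295, 0.313, 0.046, 1.304, 0, 1.431], TCP at [0.232, -0.526, 0.231] pointing down, gripper open.
Joint ranges: [-2.76, 2.76], [-0.86, 1.69], [-1.03, 1.26], [-2.2, 2.34], [-1.47, 1.5], [-3.14, 3.14]. Speed limits (rad/s): [2.57, 2.57, 3.14, 3.14, 3.14, 3.14].

### API

Orientations are given as a unit quaternion [w, x, y, z].
In Python, from workcell import get_state, viewer, job, env gives the robot as it stands.
- The arm moves only by the tool send_rows, never from a script. Its argument "plan" is a list of rows, each a list of 6 numbers: the shift along the tool's x, y, z in mm, then the turn, a rotation vector about the tool's x, y, z in degrees. A call has exactly 10 rows; each row is the pose to reach, as a shift and turn from the pose commanded when the call began, along the tool's axes at that moment; what a row does not reach only later rows make up. A row lasts 1/8 s, in which the tool goes at most 62.5 mm and 10.7 degrees, less where a joint would pass 70% of its speed; a pose out of reach is approached as far as the arm can. A call with a gripper value outside its range is refused whole. "claw" is the finger opening in mm, from 0 to 85.4, set as the call begins (left out, the last holds). The fingers move at their own pace and stop on an object; "newtons" is the grip in N (left out, the last holds). Time passes only in rows, so rows that repeat a pose let the fingers close, or fill a call up. It gives the time, the measured TCP pose, the force and the opening at its end, in the units of the state.
- get_state(): the state, without advancing time (a new reading comes with each control period).
- viewer.read_camera(name): name is "scene" or "top" or "wrist"; returns a dict with "frame" (420x560x3 uint8, blue, green, red), "mtx" (3x3 intrinsics, pixels), "rvec" (rotation vector, rad) and "tvec" (3), from world to camera coordinates, as OpenCV has them. Camera axes: x right, y down, z forward; pixel columns grow to the right and rows downward; lengths in m; the calibration is good to about 2 mm. The wrist camera is an equidistant fisheye: a pixel r from the principal point sees the ray r / f radians off the axis. A picture is of the moment at which its call begins. There is no depth.
- job.hand_in(): hands the job in, once; it reports no verdict.
The state is a dict: "clock": time; "joint_pos": joint angles; "qvel": joint speeds; "tau": joint torques, N m; "tcp_pos": TCP position; "orientation": TCP orientation; "wrist_force": force on the tool from outside, world axes, zero at the start; "ft_torque": the same for the moment, N m; "finger_gap": finger opening in m.
Only numpy, scipy, OpenCV 4.12 (cv2) and the standard library are available. Lean on these libraries where they do the work, as an engineer would, in place of code of your own. Each camera call takes 0.05 s, during which the arm holds its last target.

## Working session

There is one attempt and no reset: what is moved stays moved. The work goes in short steps, Python scripts to look and compute and a tool call to move; the robot and the scene stay as the last step left them, time stands still between calls to the robot, and variables do not carry over. Pictures are saved under pics/ and viewed, and the job is handed in when it is done.

Besides the shell and the picture viewer there is one more tool, called after ">>>" by a JSON object that holds its "fn" and its "kwargs", one argument or row to a line. send_rows: Moves the arm, as the interface text tells. Its arguments: {"type":"object","properties":{"plan":{"type":"array"},"claw":{"type":"number"},"newtons":{"type":"number"}},"required":["plan"]}

```bash
ls; mkdir -p pics; python3 - <<'E'
from workcell import get_state, viewer, job, env
import cv2
print(get_state()); print(env.grasp_offset)
for n in ["scene","top"]:
    r=viewer.read_camera(n); cv2.imwrite(f"pics/{n}0.png",r["frame"]); print(n,r["mtx"].tolist(),r["rvec"],r["tvec"])
E
```

```text
pics
{'clock': 0.0, 'joint_pos': array([-1.29458290e+00,  3.14021126e-01,  4.49650048e-02,  1.30359878e+00,
       -2.59435568e-05,  1.43123306e+00]), 'qvel': array([ 2.17680712e-04, -2.00238039e-04,  5.69395718e-04, -3.21904996e-04,
       -6.29331949e-05,  1.60949037e-05]), 'tau': array([ 7.48157654e-04, -4.80631936e+01,  2.98530257e+01,  1.93238544e-02,
       -2.03965892e-04,  7.38172105e-06]), 'tcp_pos': array([ 0.23210336, -0.52550645,  0.23039137]), 'orientation': array([-0.14528772, -0.6918277 , -0.14659761,  0.69193573]), 'wrist_force': array([0.11408896, 1.13003387, 1.14203364]), 'ft_torque': array([ 0.03791153, -0.01302896,  0.0087394 ]), 'finger_gap': 0.08549039790554766}
0.0187
scene [[441.68860210866046, 0.0, 270.7400157013756], [0.0, 441.68860210866046, 209.91205760032042], [0.0, 0.0, 1.0]] [ 2.33292168  0.58131426 -0.22984124] [-0.46357343 -0.14856109  1.2139753 ]
top [[471.82241906107305, 0.0, 290.39867911466825], [0.0, 471.82241906107305, 210.90986134473718], [0.0, 0.0, 1.0]] [ 2.15584314 -2.14419227  0.11167754] [-0.01348019  0.52718448  1.10491323]
```

View pics/scene0.png

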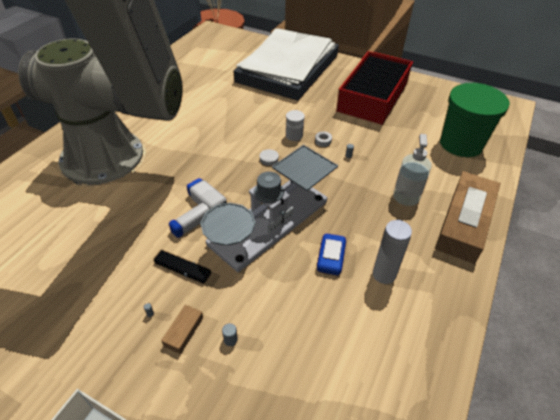

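View pics/top0.png

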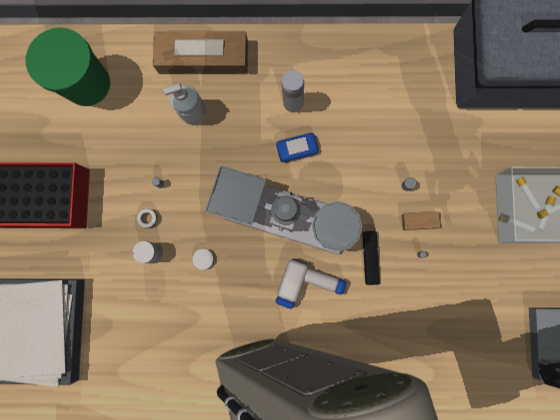

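The top picture shows the balance centred near (285,212), the jar near (146,252) and the lid near (203,259). The weights are near (411,183) for the largest, (158,182) for the middle and (423,254) for the smallest. I'll enlarge these next.

```bash
cat > h.py <<'E'
import cv2, numpy as np
from scipy.spatial.transform import Rotation as R
from workcell import get_state, viewer, job, env
def cam(n):
    r=viewer.read_camera(n); return r
def back(r,uv,z):
    M,_=cv2.Rodrigues(r["rvec"]); t=np.array(r["tvec"]).ravel()
    d=M.T@np.linalg.inv(r["mtx"])@np.array([uv[0],uv[1],1.]); c=-M.T@t
    return c+d*(z-c[2])/d[2]
def proj(r,p):
    return cv2.projectPoints(np.array([p],float),r["rvec"],r["tvec"],r["mtx"],None)[0].ravel()
def crop(r,u0,v0,w,h,s,name):
    cv2.imwrite(name,cv2.resize(r["frame"][v0:v0+h,u0:u0+w],None,fx=s,fy=s,interpolation=cv2.INTER_CUBIC))
def wristuv(r,p):
    M,_=cv2.Rodrigues(r["rvec"]); c=M@np.array(p)+np.array(r["tvec"]).ravel()
    th=np.arctan2(np.hypot(c[0],c[1]),c[2]); k=r["mtx"]; f=k[0,0]; h=np.hypot(c[0],c[1])
    return np.array([k[0,2]+f*th*c[0]/h,k[1,2]+f*th*c[1]/h])
def wristback(r,uv,z):
    k=r["mtx"]; f=k[0,0]; d=np.array([uv[0]-k[0,2],uv[1]-k[1,2]]); rr=np.linalg.norm(d); th=rr/f
    v=np.array([d[0]/rr*np.sin(th),d[1]/rr*np.sin(th),np.cos(th)])
    M,_=cv2.Rodrigues(r["rvec"]); t=np.array(r["tvec"]).ravel(); c=-M.T@t; d=M.T@v
    return c+d*(z-c[2])/d[2]
def state():
    s=get_state(); Rm=R.from_quat(np.roll(s["orientation"],-1)).as_matrix()
    return s,Rm
E
python3 - <<'E'
from h import *
r=cam("top"); crop(r,200,160,180,100,4,"pics/tb.png"); crop(r,120,160,110,120,5,"pics/tj.png"); crop(r,360,160,110,120,5,"pics/tw.png")
E
```

```text
(no output)
```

View pics/tb.png

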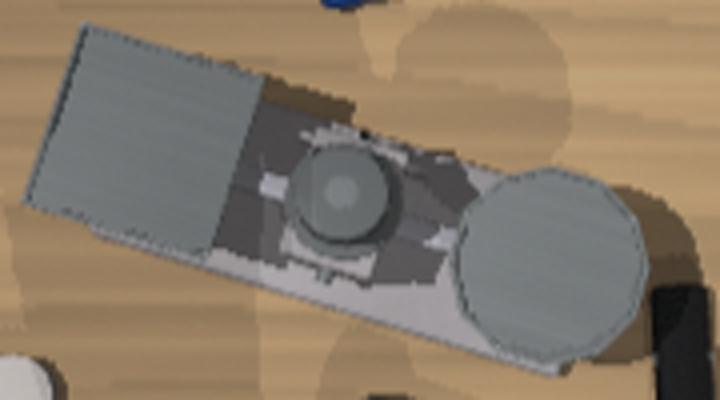

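View pics/tj.png

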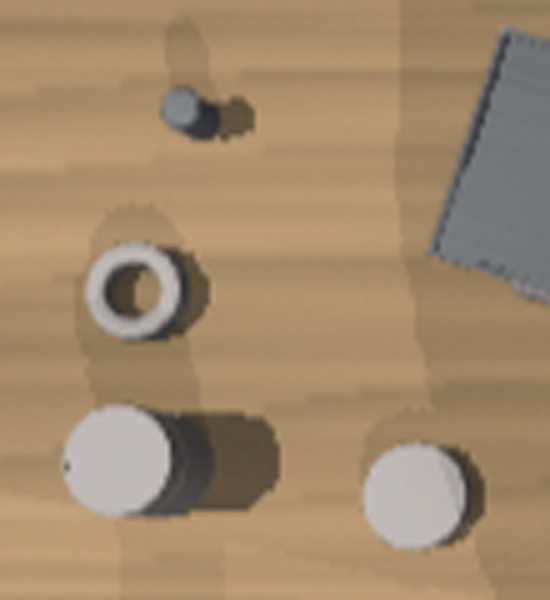

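View pics/tw.png

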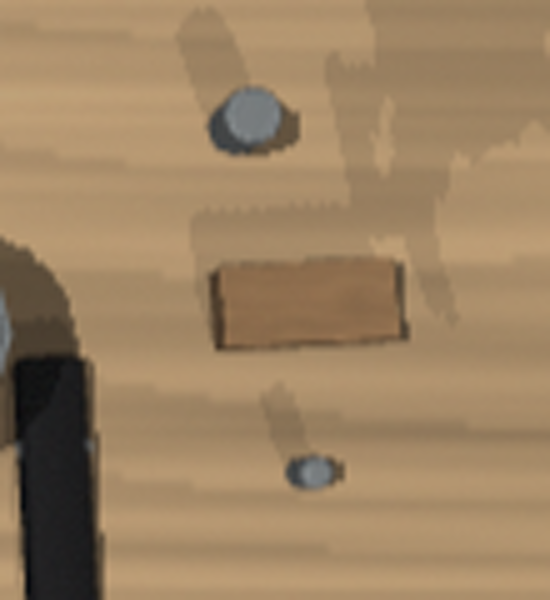

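The crops show:
- **Balance crop:** the wheel top is at (341,193) and a black index tab at (365,134). The round pan is centred at (553,264). The square pan's corners are (84,24), (263,76), (210,255) and (26,202).
- **Jar crop:** the jar's lid is at (118,461) and the 100 g weight's top at (181,109).
- **Weights crop:** the 200 g top is at (253,115) and the 50 g top at (315,471).

```bash
python3 - <<'E'
from h import *
r=cam("top")
def b(n,x,y,u0,v0,s,z): print(n,back(r,(u0+(x+.5)/s-.5,v0+(y+.5)/s-.5),z).round(4))
for n,x,y,z in [("wheel",341,193,.142),("idx",365,134,.108),("round",553,264,.102),("c1",84,24,.102),("c2",263,76,.102),("c3",210,255,.102),("c4",26,202,.102)]: b(n,x,y,200,160,4,z)
for n,x,y,z in [("jar",118,461,.07),("w100",181,109,.037),("tape",134,290,.019),("lid",414,496,.015)]: b(n,x,y,120,160,5,z)
for n,x,y,z in [("w200",253,115,.042),("w50",315,471,.032),("box",310,303,.026)]: b(n,x,y,360,160,5,z)
s,Rm=state(); print(s["tcp_pos"],Rm.round(3))
r=cam("scene"); crop(r,190,130,150,140,5,"pics/sb.png")
E
```

```text
wheel [ 0.5204 -0.0006  0.142 ]
idx [ 0.5584 -0.0128  0.108 ]
round [ 0.4858 -0.1189  0.102 ]
c1 [0.6226 0.1488 0.102 ]
c2 [0.5927 0.0457 0.102 ]
c3 [0.49   0.0743 0.102 ]
c4 [0.5197 0.1793 0.102 ]
jar [0.4257 0.3292 0.07  ]
w100 [0.5975 0.3169 0.037 ]
tape [0.5108 0.3419 0.019 ]
lid [0.4115 0.2023 0.015 ]
w200 [ 0.5956 -0.2974  0.042 ]
w50 [ 0.4261 -0.3249  0.032 ]
box [ 0.5068 -0.3262  0.026 ]
[ 0.23218804 -0.52573585  0.2307519 ] [[-0.     0.404 -0.915]
 [ 0.001 -0.915 -0.404]
 [-1.    -0.001 -0.   ]]
```

View pics/sb.png

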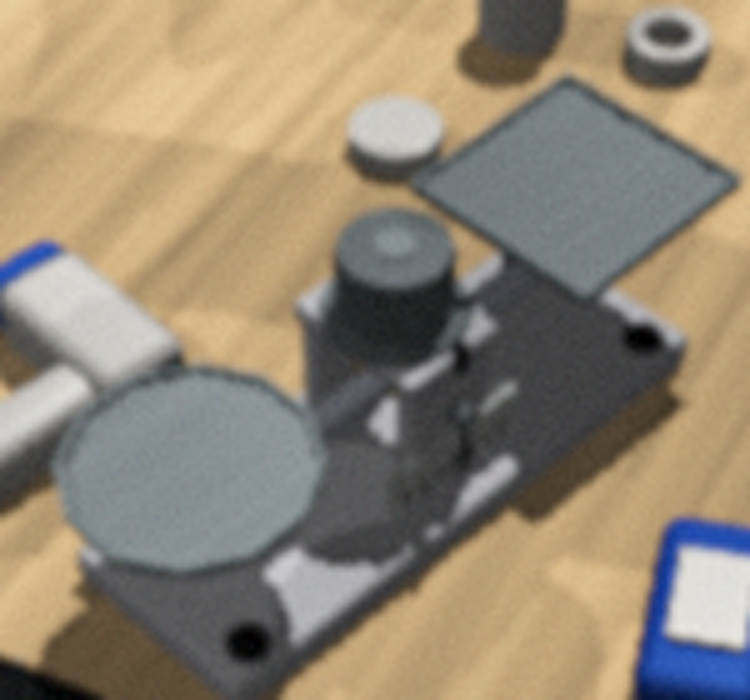

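>>> {"fn": "send_rows", "kwargs": {
  "plan": [
    [-10, -36, -48, -8, 0, 0],
    [-20, -73, -95, -16, 0, 0],
    [-30, -109, -143, -24, 0, 0],
    [-40, -146, -190, -32, 0, 0],
    [-50, -182, -238, -40, 0, 0],
    [-50, -218, -285, -48, 0, 0],
    [-50, -255, -333, -56, 0, 0],
    [-50, -291, -380, -62, 0, 0],
    [-50, -328, -428, -68, 0, 0],
    [-50, -364, -476, -74, 0, 0]
  ],
  "claw": 70,
  "newtons": 40
}}

```text
clock: 1.5
tcp_pos: [0.5214, 0.0012, 0.2814]
orientation: [0.534, 0.464, 0.534, -0.464]
wrist_force: [0.7, -1.0, -0.4]
finger_gap: 0.0703
```

```bash
python3 - <<'E'
from h import *
s,Rm=state(); print(s["clock"],s["tcp_pos"],Rm.round(3),s["joint_pos"].round(3),s["wrist_force"])
r=cam("wrist"); cv2.imwrite("pics/w1.png",r["frame"]); print(r["mtx"])
print(wristuv(r,(.5204,-.0006,.142)),wristuv(r,(.5584,-.0128,.108)))
E
```

```text
1.5 [0.52136492 0.00116103 0.28142572] [[ 0.001  0.99   0.14 ]
 [-0.     0.14  -0.99 ]
 [-1.     0.001  0.   ]] [-0.152  0.198  0.016  1.388 -0.     1.279] [ 0.65820559 -1.02930652 -0.44732183]
[[325.1922621    0.         276.0296474 ]
 [  0.         325.1922621  212.48218912]
 [  0.           0.           1.        ]]
[275.08875261 202.47456387] [310.78591651 211.09254568]
```

View pics/w1.png

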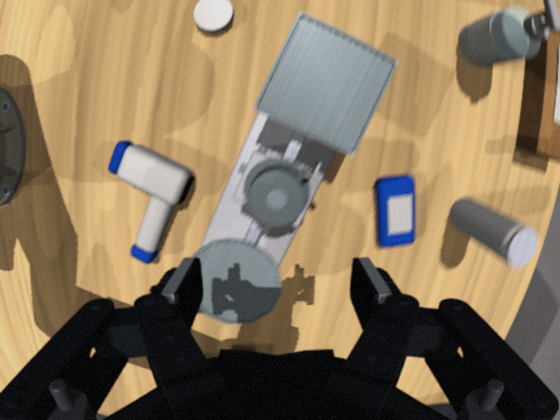

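```bash
python3 - <<'E'
from h import *
r=cam("wrist"); crop(r,225,145,100,100,7,"pics/w1c.png")
E
```

```text
(no output)
```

View pics/w1c.png

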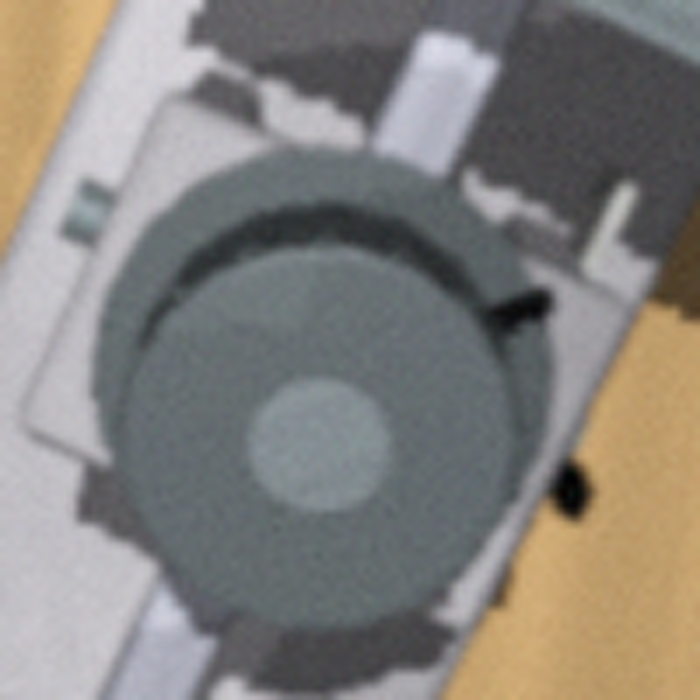

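The wrist crop shows the wheel top centred at (318,443), the black pointer from (498,316) to (545,302) and the index tab at (572,488).

```bash
python3 - <<'E'
from h import *
r=cam("wrist")
def b(x,y,z): return wristback(r,(225+(x+.5)/7-.5,145+(y+.5)/7-.5),z)
w=b(318,443,.142); f=b(325,372,.107); print("wheel",w,"flange",f)
for n,x,y,z in [("p_out",547,302,.107),("p_in",498,318,.107),("idxbase",565,508,.105),("idx",572,488,.108),("idxtop",575,470,.112)]:
    p=b(x,y,z); d=p-w; d2=p-f; print(n,p.round(4),np.hypot(*d[:2]).round(4),np.degrees(np.arctan2(d[1],d[0])).round(1),np.degrees(np.arctan2(d2[1],d2[0])).round(1))
s,Rm=state(); print((Rm.T@(np.array([w[0],w[1],.113])-s["tcp_pos"])*1000).round(1))
E
```

```text
wheel [ 0.51767121 -0.00289404  0.142     ] flange [ 0.51788878 -0.00164097  0.107     ]
p_out [0.5475 0.013  0.107 ] 0.0338 28.0 26.3
p_in [0.541  0.0097 0.107 ] 0.0265 28.3 26.1
idxbase [ 0.5554 -0.0172  0.105 ] 0.0403 -20.7 -22.5
idx [ 0.5555 -0.0132  0.108 ] 0.0392 -15.3 -17.1
idxtop [ 0.5549 -0.0095  0.112 ] 0.0378 -10.0 -11.9
[167.8  -4.2   4.2]
```

>>> {"fn": "send_rows", "kwargs": {
  "plan": [
    [20, -3, 3, -10, 0, 0],
    [50, -3, 3, -20, 0, 0],
    [80, -3, 3, -30, 0, 0],
    [105, -3, 3, -40, 0, 0],
    [125, -3, 3, -50, 0, 0],
    [140, -3, 3, -57, 0, 0],
    [152, -3, 3, -57, 0, 0],
    [162, -3, 3, -57, 0, 0],
    [167, -3, 3, -57, 0, 0],
    [167, -3, 3, -57, 0, 0]
  ]
}}

```text
clock: 2.9
tcp_pos: [0.518, -0.0043, 0.1142]
orientation: [0.69, 0.154, 0.69, -0.154]
wrist_force: [0.4, 0.1, -0.2]
finger_gap: 0.0702
```

```bash
python3 - <<'E'
from h import *
s,Rm=state(); print(s["tcp_pos"],Rm.round(3))
r=cam("wrist"); crop(r,140,60,280,210,2.8,"pics/w2.png")
E
```

```text
[ 0.51800854 -0.00425675  0.1141626 ] [[-0.     0.426  0.905]
 [-0.     0.905 -0.426]
 [-1.    -0.    -0.   ]]
```

View pics/w2.png

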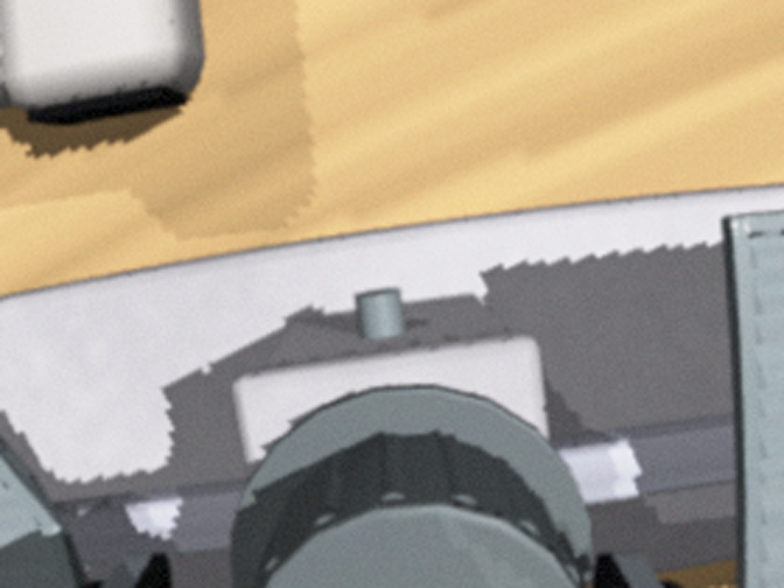

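The fingers straddle the drum, with the wheel top at the bottom centre of the crop. I'll close and turn it clockwise.

>>> {"fn": "send_rows", "kwargs": {
  "plan": [
    [0, 0, 0, 0, 0, 0],
    [0, 0, 0, 0, 0, 0],
    [0, 0, 0, 0, 0, 0],
    [0, 0, 0, 0, 0, 0],
    [0, 0, 0, 9, 0, 0],
    [0, 0, 0, 18, 0, 0],
    [0, 0, 0, 27, 0, 0],
    [0, 0, 0, 36, 0, 0],
    [0, 0, 0, 44, 0, 0],
    [0, 0, 0, 44, 0, 0]
  ],
  "claw": 45,
  "newtons": 40
}}

```text
clock: 4.2
tcp_pos: [0.5207, -0.0003, 0.1167]
orientation: [0.583, 0.404, 0.582, -0.397]
wrist_force: [2.5, 15.5, 8.7]
finger_gap: 0.0508
```

>>> {"fn": "send_rows", "kwargs": {
  "plan": [
    [0, 0, 0, 0, 0, 0],
    [0, 0, 0, 0, 0, 0],
    [0, 0, 0, 0, 0, 0],
    [-15, 0, 0, 0, 0, 0],
    [-45, 0, 0, 0, 0, 0],
    [-80, 0, 0, 0, 0, 0],
    [-115, 0, 0, 0, 0, 0],
    [-145, 0, 0, 0, 0, 0],
    [-167, 0, 0, 0, 0, 0],
    [-167, 0, 0, 0, 0, 0]
  ],
  "claw": 70
}}

```text
clock: 5.45
tcp_pos: [0.5192, -0.0045, 0.2838]
orientation: [0.584, 0.402, 0.581, -0.401]
wrist_force: [0.1, -0.2, 0.2]
finger_gap: 0.0698
```

```bash
python3 - <<'E'
from h import *
s,Rm=state(); print(s["tcp_pos"],Rm.round(3),s["joint_pos"].round(3),s["wrist_force"])
r=cam("wrist"); u=wristuv(r,(.518,-.002,.12)); print(u); u=(u-50).astype(int); print(u); crop(r,u[0],u[1],100,100,7,"pics/w3c.png")
E
```

```text
[ 0.51918871 -0.00452123  0.28381248] [[ 0.005  0.935  0.355]
 [-0.001  0.355 -0.935]
 [-1.     0.004  0.002]] [-0.163  0.19   0.012  1.388 -0.     1.044] [ 0.09721958 -0.17910959  0.20959844]
[275.64709977 191.69263728]
[225 141]
```

View pics/w3c.png

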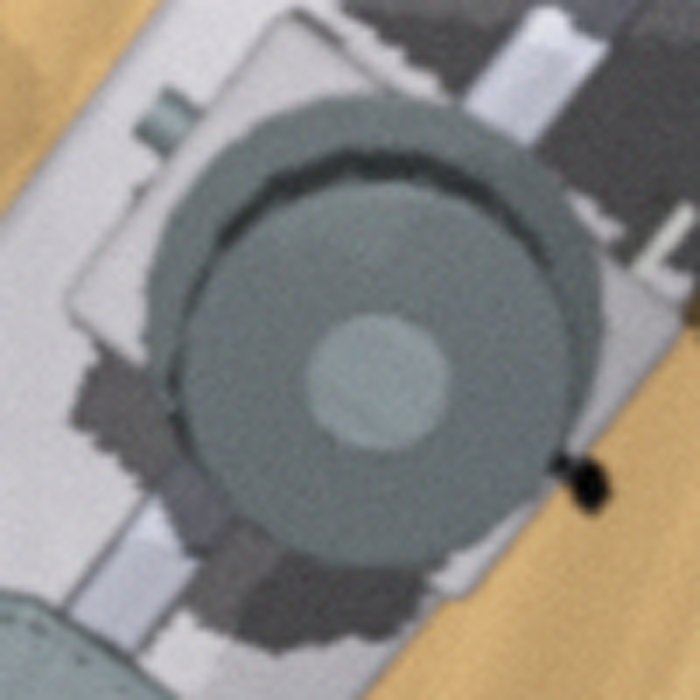

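The pointer at about (561,464) now abuts the index tab at (592,485). I'll check the angle.

```bash
python3 - <<'E'
from h import *
r=cam("wrist")
def b(x,y,z): return wristback(r,(225+(x+.5)/7-.5,141+(y+.5)/7-.5),z)
w=b(378,382,.142); f=b(375,320,.107); print("wheel",w,"flange",f)
for n,x,y,z in [("p",560,464,.107),("p2",568,468,.107),("idxbase",586,507,.105),("idx",592,485,.108),("idxtop",596,466,.112)]:
    p=b(x,y,z); d=p-w; d2=p-f; print(n,p.round(4),np.hypot(*d[:2]).round(4),np.degrees(np.arctan2(d[1],d[0])).round(1),np.degrees(np.arctan2(d2[1],d2[0])).round(1))
r=cam("top"); crop(r,255,180,60,50,12,"pics/t3.png")
r=cam("scene"); crop(r,240,160,90,80,8,"pics/s3.png")
E
```

```text
wheel [0.51869318 0.00090497 0.142     ] flange [0.51819484 0.00192937 0.107     ]
p [ 0.5507 -0.0083  0.107 ] 0.0333 -16.1 -17.5
p2 [ 0.552  -0.0085  0.107 ] 0.0346 -15.7 -17.1
idxbase [ 0.5571 -0.0134  0.105 ] 0.041 -20.5 -21.5
idx [ 0.556  -0.0094  0.108 ] 0.0387 -15.4 -16.6
idxtop [ 0.5547 -0.0057  0.112 ] 0.0366 -10.4 -11.8
```

View pics/s3.png

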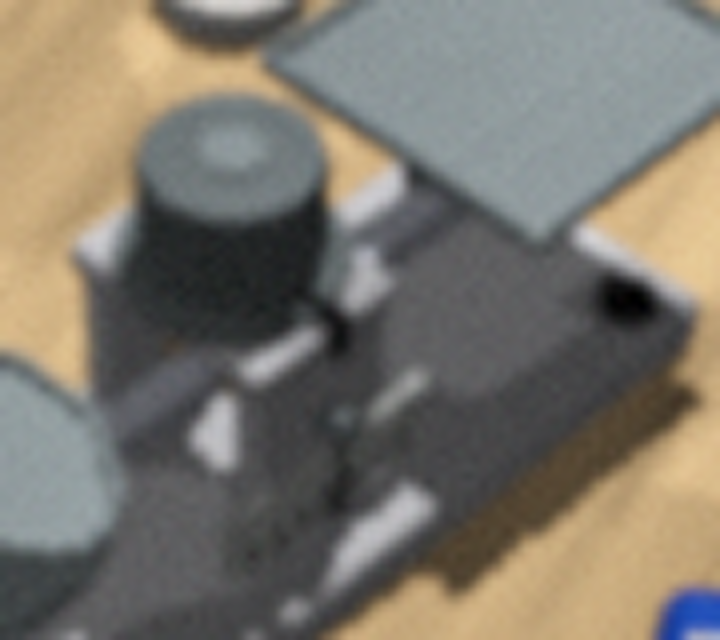

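>>> {"fn": "send_rows", "kwargs": {
  "plan": [
    [0, 3, -35, -7, 0, 0],
    [0, 7, -80, -14, 0, 0],
    [0, 12, -130, -21, 0, 0],
    [0, 17, -180, -28, 0, 0],
    [20, 22, -230, -35, 0, 0],
    [55, 26, -280, -42, 0, 0],
    [90, 29, -320, -47, 0, 0],
    [125, 31, -345, -49, 0, 0],
    [140, 31, -345, -49, 0, 0],
    [140, 31, -345, -49, 0, 0]
  ],
  "claw": 85
}}

```text
clock: 6.9
tcp_pos: [0.4234, 0.3282, 0.1397]
orientation: [0.695, 0.123, 0.697, -0.125]
wrist_force: [0.4, -0.3, 0.1]
finger_gap: 0.0848
```

```bash
python3 - <<'E'
from h import *
s,Rm=state(); print(s["tcp_pos"],Rm.round(3),s["joint_pos"].round(3),s["wrist_force"])
r=cam("wrist"); cv2.imwrite("pics/w4.png",r["frame"]); print(wristuv(r,(.4257,.3292,.07)))
E
```

```text
[0.42337765 0.32824407 0.13971936] [[-0.003  0.345  0.938]
 [-0.002  0.938 -0.345]
 [-1.    -0.003 -0.002]] [ 0.51   0.286 -0.221  1.068 -0.     0.862] [ 0.43220548 -0.33200133  0.0740319 ]
[279.55394478 228.34512462]
```

View pics/w4.png

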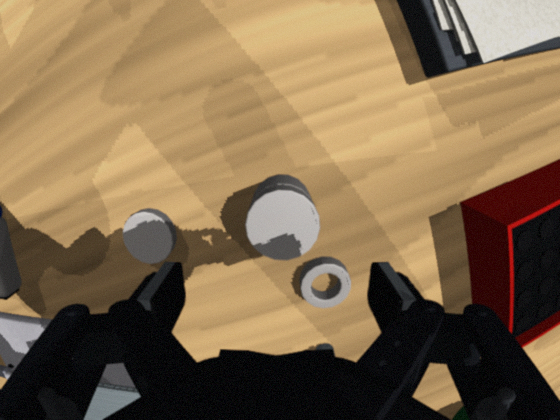

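The jar's lid top is centred at (283,222), between the open fingers. The tape roll at (326,282) is clear of them.

```bash
python3 - <<'E'
from h import *
s,Rm=state(); r=cam("wrist"); p=wristback(r,(283,222),.07); q=wristback(r,(326,280),.019); print(p,q)
print((Rm.T@(p-s["tcp_pos"])*1000).round(1), (Rm.T@(np.array([.4257,.3292,.022])-s["tcp_pos"])*1000).round(1))
E
```

```text
[0.42386525 0.33315301 0.07      ] [0.50534483 0.34670313 0.019     ]
[71.1  4.3 -2.1] [119.1   1.2   1. ]
```

>>> {"fn": "send_rows", "kwargs": {
  "plan": [
    [25, 3, 0, 0, 0, 0],
    [60, 3, 0, 0, 0, 0],
    [90, 3, 0, 0, 0, 0],
    [110, 3, 0, 0, 0, 0],
    [118, 3, 0, 0, 0, 0],
    [118, 3, 0, 0, 0, 0],
    [118, 3, 0, 0, 0, 0],
    [118, 3, 0, 0, 0, 0],
    [118, 3, 0, 0, 0, 0],
    [118, 3, 0, 0, 0, 0]
  ],
  "claw": 85
}}

```text
clock: 8.25
tcp_pos: [0.4256, 0.3322, 0.0235]
orientation: [0.696, 0.124, 0.696, -0.124]
wrist_force: [-0.4, 0.7, -0.3]
finger_gap: 0.0852
```

>>> {"fn": "send_rows", "kwargs": {
  "plan": [
    [0, 0, 0, 0, 0, 0],
    [0, 0, 0, 0, 0, 0],
    [0, 0, 0, 0, 0, 0],
    [0, 0, 0, 0, 0, 0],
    [0, 0, 0, 0, 0, 0],
    [-10, 0, 0, 0, 0, 0],
    [-40, 0, 0, 0, 0, 0],
    [-85, 0, 0, 0, 0, 0],
    [-130, 0, 0, 0, 0, 0],
    [-140, 0, 0, 0, 0, 0]
  ],
  "claw": 45,
  "newtons": 40
}}

```text
clock: 9.5
tcp_pos: [0.427, 0.3331, 0.1664]
orientation: [0.698, 0.125, 0.695, -0.123]
wrist_force: [0.6, -0.1, -2.9]
finger_gap: 0.0507
```

```bash
python3 - <<'E'
from h import *
s,Rm=state(); print(s["tcp_pos"],Rm.round(3),s["finger_gap"],s["wrist_force"])
print((Rm.T@(np.array([.5555,.1125,.15])-s["tcp_pos"])*1000).round(1))
r=cam("wrist"); cv2.imwrite("pics/w5.png",r["frame"])
for i in range(4): print(get_state()["wrist_force"]); cam("top")
E
```

```text
[0.42702317 0.33309822 0.16643996] [[ 0.005  0.345  0.939]
 [ 0.003  0.939 -0.345]
 [-1.     0.004  0.003]] 0.05067144034596443 [ 0.58488876 -0.06726965 -2.93091806]
[  16.4 -162.8  196.6]
[-0.14043159  0.03114021 -1.69667603]
[ 0.09803247  0.16021105 -4.56992737]
[-0.44309134  0.82216329 -3.4981947 ]
[ 0.21826426  0.15339137 -2.92499835]
```

View pics/w5.png

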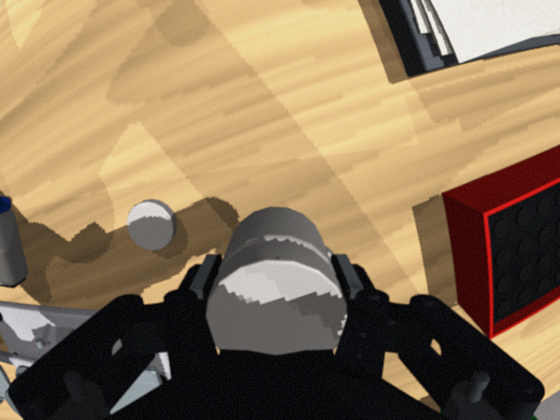

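>>> {"fn": "send_rows", "kwargs": {
  "plan": [
    [-2, -12, 15, 0, 0, 0],
    [-2, -38, 46, 0, 0, 0],
    [-2, -68, 82, 0, 0, 0],
    [-2, -98, 118, 0, 0, 0],
    [0, -126, 152, 0, 0, 0],
    [5, -148, 179, 0, 0, 0],
    [10, -159, 192, 0, 0, 0],
    [15, -163, 197, 0, 0, 0],
    [20, -163, 197, 0, 0, 0],
    [20, -163, 197, 0, 0, 0]
  ]
}}

```text
clock: 11.0
tcp_pos: [0.5531, 0.1121, 0.1426]
orientation: [0.696, 0.123, 0.697, -0.123]
wrist_force: [0.4, -0.1, -2.9]
finger_gap: 0.0502
```

```bash
python3 - <<'E'
from h import *
s,Rm=state(); print(s["tcp_pos"],s["clock"],s["wrist_force"])
r=cam("top"); crop(r,200,160,180,100,4,"pics/t6.png")
r=cam("scene"); crop(r,220,90,150,140,5,"pics/s6.png"); print(state()[0]["tcp_pos"])
E
```

```text
[0.55311957 0.11208331 0.14262805] 11.0 [ 0.38528249 -0.12912088 -2.88893503]
[0.55369423 0.11214879 0.1433756 ]
```

View pics/s6.png

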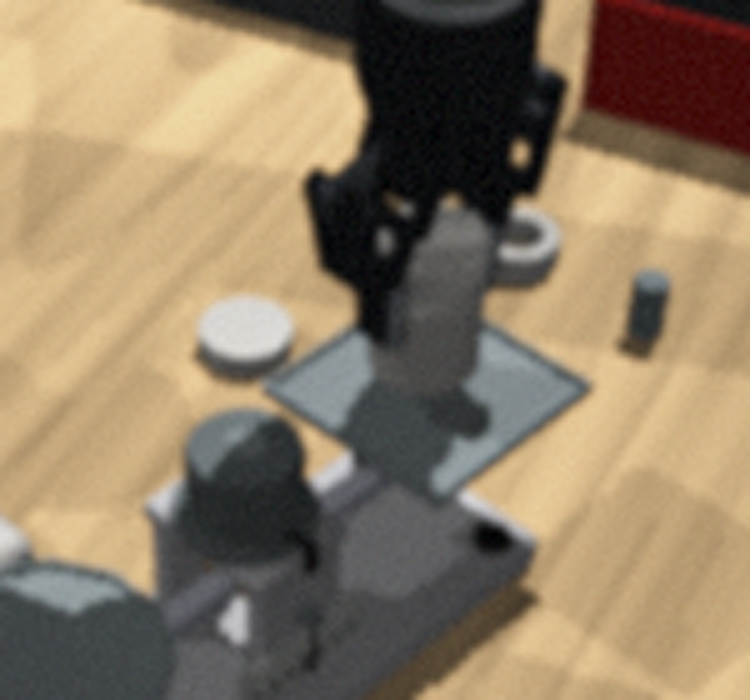

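The jar hangs upright over the middle of the square pan. I'll lower it slowly, following the pan down.

>>> {"fn": "send_rows", "kwargs": {
  "plan": [
    [8, 0, 0, 0, 0, 0],
    [15, 0, 0, 0, 0, 0],
    [19, 0, 0, 0, 0, 0],
    [22, 0, 0, 0, 0, 0],
    [26, 0, 0, 0, 0, 0],
    [30, 0, 0, 0, 0, 0],
    [34, 0, 0, 0, 0, 0],
    [37, 0, 0, 0, 0, 0],
    [38, 0, 0, 0, 0, 0],
    [38, 0, 0, 0, 0, 0]
  ]
}}

```text
clock: 12.35
tcp_pos: [0.5543, 0.1111, 0.1053]
orientation: [0.696, 0.124, 0.696, -0.124]
wrist_force: [-0.7, -0.8, -1.3]
finger_gap: 0.0507
```

```bash
python3 - <<'E'
from h import *
s,Rm=state(); print(s["tcp_pos"],s["clock"],s["wrist_force"])
r=cam("scene"); crop(r,220,90,150,140,5,"pics/s7.png"); print(state()[0]["tcp_pos"])
E
```

```text
[0.55425429 0.11114515 0.10528979] 12.35 [-0.67969455 -0.80857137 -1.28244799]
[0.55427282 0.11116476 0.10536194]
```

View pics/s7.png

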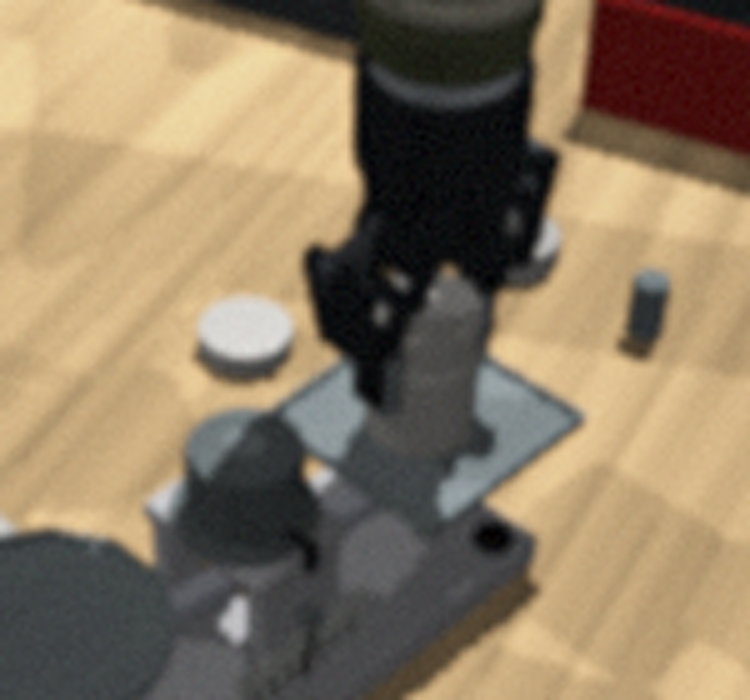

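The pan is pushed down with the jar upright in it. I'll release now and rise.

>>> {"fn": "send_rows", "kwargs": {
  "plan": [
    [0, 0, 0, 0, 0, 0],
    [0, 0, 0, 0, 0, 0],
    [0, 0, 0, 0, 0, 0],
    [0, 0, 0, 0, 0, 0],
    [-5, 0, 0, 0, 0, 0],
    [-25, 0, 0, 0, 0, 0],
    [-60, 0, 0, 0, 0, 0],
    [-100, 0, 0, 0, 0, 0],
    [-135, 0, 0, 0, 0, 0],
    [-145, 0, 0, 0, 0, 0]
  ],
  "claw": 75
}}

```text
clock: 13.65
tcp_pos: [0.5554, 0.1113, 0.2532]
orientation: [0.698, 0.124, 0.695, -0.123]
wrist_force: [0.1, -0.4, -0.3]
finger_gap: 0.0749
```

```bash
python3 - <<'E'
from h import *
s,Rm=state(); print(s["tcp_pos"],s["clock"],s["wrist_force"],Rm.round(3))
r=cam("scene"); crop(r,190,110,170,150,4.5,"pics/s8.png")
r=cam("wrist"); cv2.imwrite("pics/w8.png",r["frame"])
E
```

```text
[0.55539815 0.111284   0.25318199] 13.65 [ 0.09226033 -0.38206716 -0.3365955 ] [[ 0.005  0.345  0.939]
 [ 0.     0.939 -0.345]
 [-1.     0.002  0.004]]
```

View pics/s8.png

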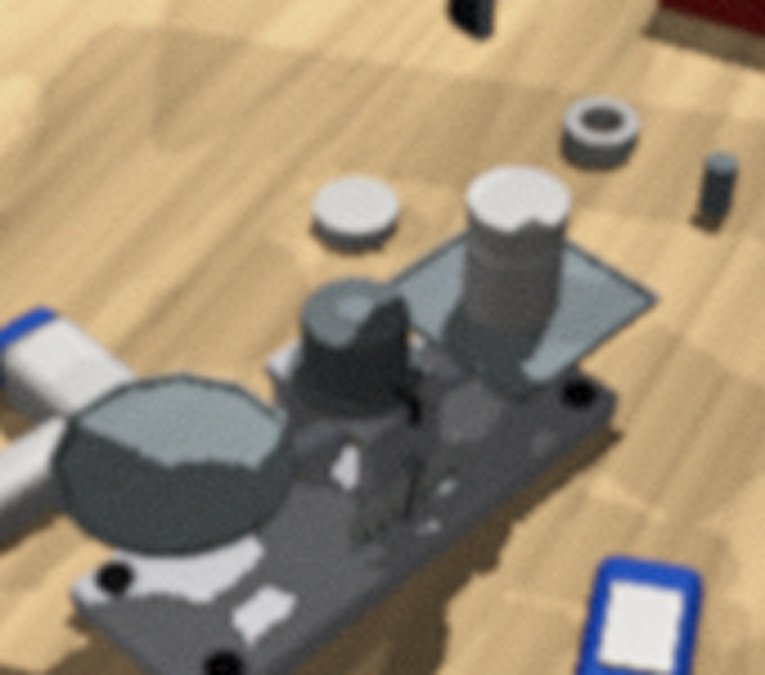

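View pics/w8.png

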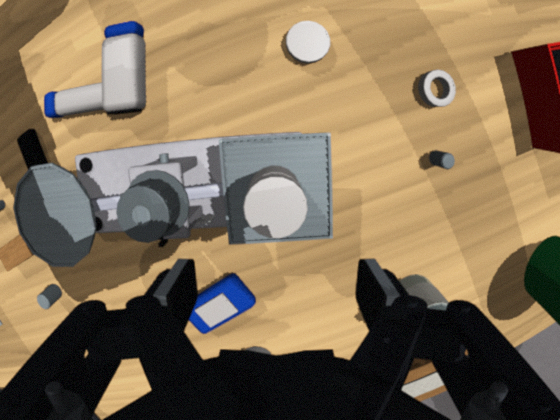

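The jar stands upright in the lowered square pan, and its right corner is at (655,298) in the crop. I'll work out how far the pan dropped.

```bash
python3 - <<'E'
from h import *
r=cam("scene")
p=back(r,(337.6,167),.103); print("level corner",p)
for z in (.103,.095,.09,.085,.08,.079,.075): print(z,proj(r,(p[0],p[1],z)).round(1))
# measured (335.2,175.8)
for t in (0,.1,.15,.2): print(t, proj(r,(.4858-.053*.29,-.1189-.053*.956,.103+.12*np.sin(t))))
crop(r,190,160,100,90,7,"pics/s9.png"); crop(r,270,130,90,80,8,"pics/s9b.png")
E
```

```text
level corner [0.62319966 0.14673227 0.103     ]
0.103 [337.6 167. ]
0.095 [337.2 169.6]
0.09 [337.  171.2]
0.085 [336.8 172.8]
0.08 [336.5 174.3]
0.079 [336.5 174.6]
0.075 [336.3 175.9]
0 [206.96423486 235.95770716]
0.1 [206.32205363 232.10612555]
0.15 [205.99817209 230.16359575]
0.2 [205.67351676 228.21642505]
```

View pics/s9b.png

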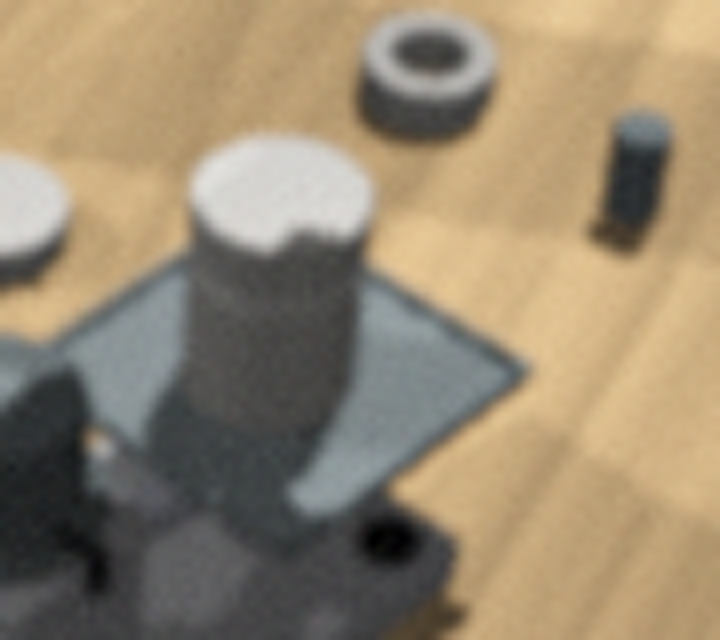

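The right corner at (527,372), i.e. image (335.4,176.1), is at the -0.2 stop. So the jar is at least 200 g, and the wrist reading suggests about 300 g. The 200 g weight is needed for sure, so I'll fetch it first.

>>> {"fn": "send_rows", "kwargs": {
  "plan": [
    [0, -20, 10, 0, 0, 0],
    [0, -60, 29, 0, 0, 0],
    [0, -110, 53, 0, 0, 0],
    [0, -160, 77, 0, 0, 0],
    [0, -210, 101, 0, 0, 0],
    [10, -260, 125, 0, 0, 0],
    [35, -310, 149, 0, 0, 0],
    [65, -350, 169, 0, 0, 0],
    [90, -370, 179, 0, 0, 0],
    [100, -370, 179, 0, 0, 0]
  ],
  "claw": 60
}}

```text
clock: 15.05
tcp_pos: [0.5925, -0.2986, 0.1457]
orientation: [0.694, 0.126, 0.698, -0.124]
wrist_force: [0.0, 0.4, 0.5]
finger_gap: 0.0599
```

```bash
python3 - <<'E'
from h import *
s,Rm=state(); print(s["tcp_pos"],s["clock"],Rm.round(3))
r=cam("wrist"); cv2.imwrite("pics/w10.png",r["frame"]); print(wristuv(r,(.5956,-.2974,.042)))
E
```

```text
[ 0.59245346 -0.29855152  0.14568588] 15.05 [[-0.005  0.348  0.938]
 [ 0.003  0.938 -0.348]
 [-1.     0.001 -0.006]]
[279.25870045 216.08508228]
```

View pics/w10.png

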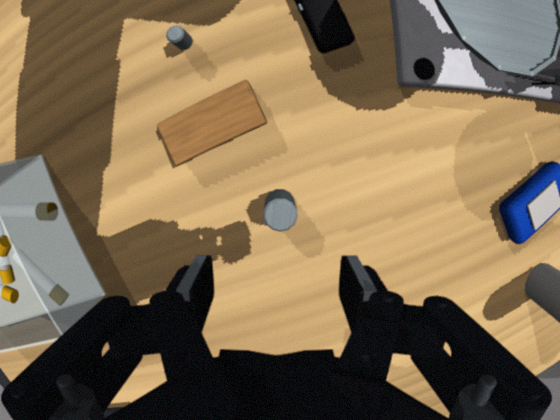

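```bash
python3 - <<'E'
from h import *
s,Rm=state(); r=cam("wrist"); p=wristback(r,(281,211),.042); print(p, s["tcp_pos"])
print((Rm.T@(p-s["tcp_pos"])*1000).round(1), (Rm.T@(np.array([.5956,-.2974,.013])-s["tcp_pos"])*1000).round(1))
E
```

```text
[ 0.59208573 -0.29317912  0.042     ] [ 0.59243845 -0.29712211  0.14559434]
[103.6   3.4  -1. ] [132.6   0.6   4. ]
```

>>> {"fn": "send_rows", "kwargs": {
  "plan": [
    [25, 2, 1, 0, 0, 0],
    [65, 2, 1, 0, 0, 0],
    [100, 2, 1, 0, 0, 0],
    [122, 2, 1, 0, 0, 0],
    [132, 2, 1, 0, 0, 0],
    [132, 2, 1, 0, 0, 0],
    [132, 2, 1, 0, 0, 0],
    [132, 2, 1, 0, 0, 0],
    [132, 2, 1, 0, 0, 0],
    [132, 2, 1, 0, 0, 0]
  ],
  "claw": 60
}}

```text
clock: 16.4
tcp_pos: [0.5963, -0.2965, 0.0186]
orientation: [0.696, 0.124, 0.696, -0.124]
wrist_force: [0.1, 0.3, 0.7]
finger_gap: 0.0597
```

>>> {"fn": "send_rows", "kwargs": {
  "plan": [
    [0, 0, 0, 0, 0, 0],
    [0, 0, 0, 0, 0, 0],
    [0, 0, 0, 0, 0, 0],
    [0, 0, 0, 0, 0, 0],
    [0, 0, 0, 0, 0, 0],
    [-10, 0, 0, 0, 0, 0],
    [-40, 0, 0, 0, 0, 0],
    [-90, 0, 0, 0, 0, 0],
    [-140, 0, 0, 0, 0, 0],
    [-155, 0, 0, 0, 0, 0]
  ],
  "claw": 18,
  "newtons": 40
}}

```text
clock: 17.65
tcp_pos: [0.5978, -0.2971, 0.1776]
orientation: [0.698, 0.123, 0.694, -0.125]
wrist_force: [0.9, -0.5, -1.5]
finger_gap: 0.026
```

```bash
python3 - <<'E'
from h import *
s,Rm=state(); print(s["tcp_pos"],s["clock"],s["finger_gap"],s["wrist_force"],Rm.round(3))
print((Rm.T@(np.array([.507,-.125,.165])-s["tcp_pos"])*1000).round(1))
r=cam("wrist"); cv2.imwrite("pics/w11.png",r["frame"])
E
```

```text
[ 0.59776397 -0.29714219  0.17761693] 17.65 0.02600049229180383 [ 0.85916929 -0.46349131 -1.48431298] [[ 0.005  0.345  0.939]
 [-0.003  0.939 -0.345]
 [-1.    -0.001  0.006]]
[  11.6  130.3 -144.6]
```

View pics/w11.png

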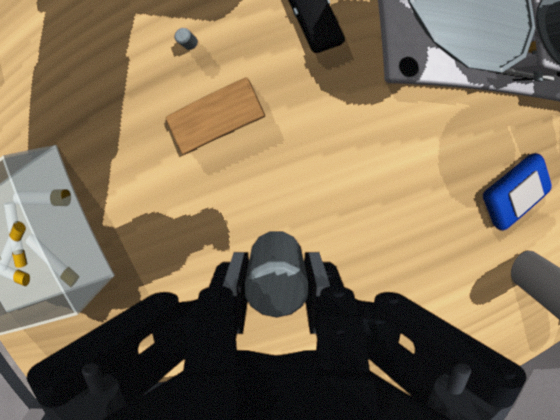

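The weight is held upright between the pads. I'll move it to the round pan.

>>> {"fn": "send_rows", "kwargs": {
  "plan": [
    [0, 12, -13, 0, 0, 0],
    [0, 38, -42, 0, 0, 0],
    [0, 68, -76, 0, 0, 0],
    [0, 98, -109, 0, 0, 0],
    [3, 120, -133, 0, 0, 0],
    [6, 128, -142, 0, 0, 0],
    [10, 130, -145, 0, 0, 0],
    [14, 130, -145, 0, 0, 0],
    [14, 130, -145, 0, 0, 0],
    [14, 130, -145, 0, 0, 0]
  ]
}}

```text
clock: 18.95
tcp_pos: [0.5053, -0.125, 0.1592]
orientation: [0.696, 0.124, 0.696, -0.124]
wrist_force: [-0.8, -1.0, -2.0]
finger_gap: 0.0265
```

```bash
python3 - <<'E'
from h import *
s,Rm=state(); print(s["tcp_pos"],s["clock"],s["finger_gap"],s["wrist_force"])
r=cam("scene"); crop(r,160,110,200,150,4,"pics/s12.png")
E
```

```text
[ 0.50528774 -0.12501721  0.15916006] 18.95 0.02650370271131163 [-0.79708587 -1.01099027 -2.0094    ]
```

View pics/s12.png

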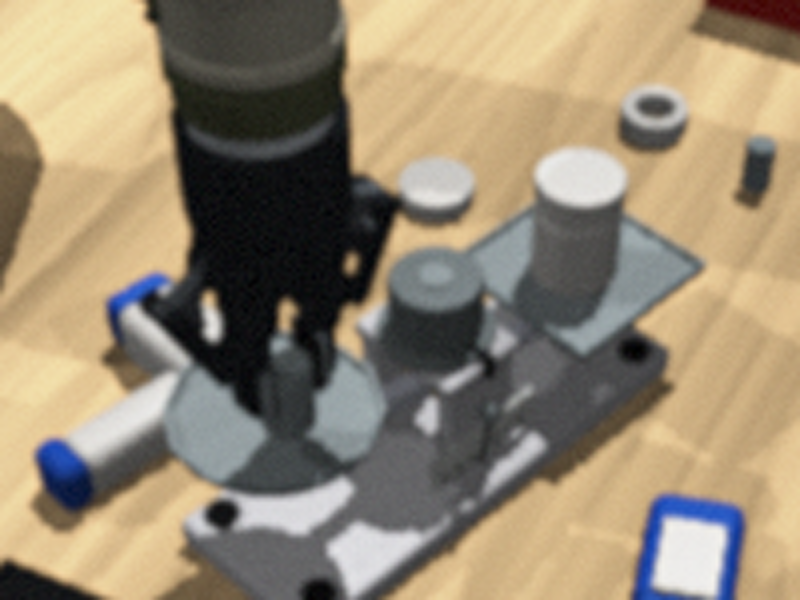

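The weight hangs over the far half of the round pan. I'll lower it and release.

>>> {"fn": "send_rows", "kwargs": {
  "plan": [
    [6, 0, 0, 0, 0, 0],
    [12, 0, 0, 0, 0, 0],
    [16, 0, 0, 0, 0, 0],
    [20, 0, 0, 0, 0, 0],
    [23, 0, 0, 0, 0, 0],
    [26, 0, 0, 0, 0, 0],
    [28, 0, 0, 0, 0, 0],
    [29, 0, 0, 0, 0, 0],
    [29, 0, 0, 0, 0, 0],
    [29, 0, 0, 0, 0, 0]
  ]
}}

```text
clock: 20.25
tcp_pos: [0.505, -0.1243, 0.1304]
orientation: [0.696, 0.124, 0.696, -0.124]
wrist_force: [-1.0, -0.5, 0.3]
finger_gap: 0.0268
```

>>> {"fn": "send_rows", "kwargs": {
  "plan": [
    [0, 0, 0, 0, 0, 0],
    [0, 0, 0, 0, 0, 0],
    [0, 0, 0, 0, 0, 0],
    [0, 0, 0, 0, 0, 0],
    [-5, 0, 0, 0, 0, 0],
    [-25, 0, 0, 0, 0, 0],
    [-60, 0, 0, 0, 0, 0],
    [-95, 0, 0, 0, 0, 0],
    [-120, 0, 0, 0, 0, 0],
    [-130, 0, 0, 0, 0, 0]
  ],
  "claw": 50
}}

```text
clock: 21.5
tcp_pos: [0.5056, -0.1246, 0.2622]
orientation: [0.697, 0.124, 0.695, -0.124]
wrist_force: [0.0, -0.2, -0.4]
finger_gap: 0.0499
```

```bash
python3 - <<'E'
from h import *
s,Rm=state(); print(s["tcp_pos"],s["clock"],s["finger_gap"],s["wrist_force"],Rm.round(3))
r=cam("scene"); crop(r,160,110,200,150,4,"pics/s13.png"); crop(r,270,130,90,80,8,"pics/s13b.png")
E
```

```text
[ 0.50564081 -0.12458793  0.26219687] 21.5 0.049882090017655235 [ 0.02948881 -0.1527095  -0.40670079] [[ 0.003  0.345  0.939]
 [-0.001  0.939 -0.345]
 [-1.    -0.     0.003]]
```

View pics/s13.png

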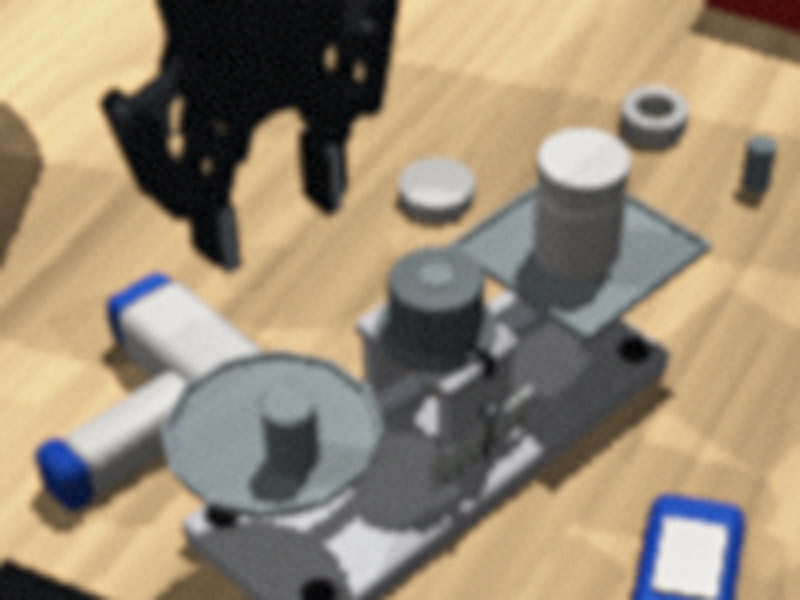

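View pics/s13b.png

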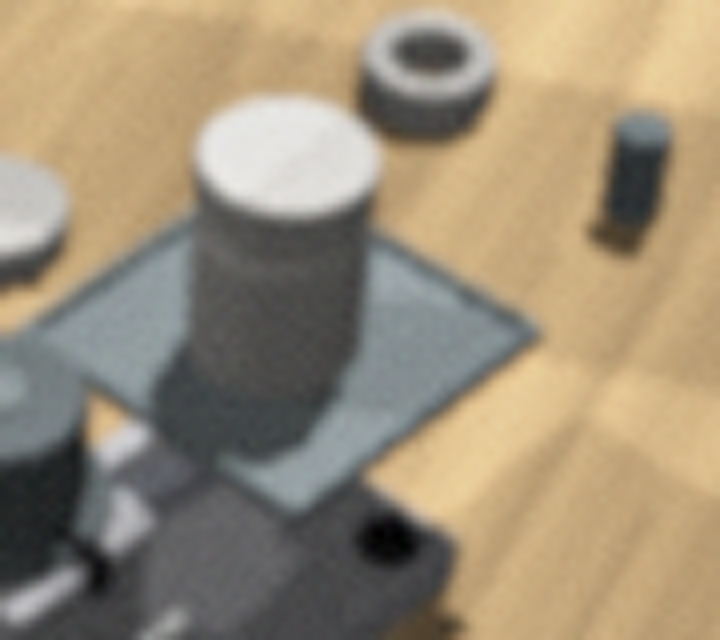

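The 200 g weight stands in the round pan. The square pan corner at (540,335), i.e. v=171.4, lies about halfway between level (167) and the stop (176.1). That is roughly -0.1 rad, so the 100 g weight is the one missing. I'll confirm on the way once the beam has settled.

>>> {"fn": "send_rows", "kwargs": {
  "plan": [
    [0, 20, -3, 0, 0, 0],
    [0, 60, -9, 0, 0, 0],
    [0, 110, -16, 0, 0, 0],
    [0, 160, -24, 0, 0, 0],
    [0, 215, -32, 0, 0, 0],
    [0, 270, -40, 0, 0, 0],
    [0, 325, -48, 0, 0, 0],
    [20, 380, -56, 0, 0, 0],
    [55, 430, -63, 0, 0, 0],
    [90, 446, -66, 0, 0, 0]
  ]
}}

```text
clock: 22.8
tcp_pos: [0.5963, 0.3201, 0.1673]
orientation: [0.696, 0.123, 0.697, -0.123]
wrist_force: [0.8, -0.8, -0.6]
finger_gap: 0.0504
```

```bash
python3 - <<'E'
from h import *
s,Rm=state(); print(s["tcp_pos"],s["clock"],Rm.round(3))
r=cam("scene"); crop(r,180,110,180,150,4.4,"pics/s14.png")
r=cam("wrist"); cv2.imwrite("pics/w14.png",r["frame"]); print(wristuv(r,(.5975,.3169,.037)))
r=cam("top"); crop(r,200,160,180,100,4,"pics/t14.png")
E
```

```text
[0.59629808 0.32010183 0.16730979] 22.8 [[-0.001  0.342  0.94 ]
 [-0.     0.94  -0.342]
 [-1.    -0.001 -0.001]]
[275.56562448 211.75027441]
```

View pics/s14.png

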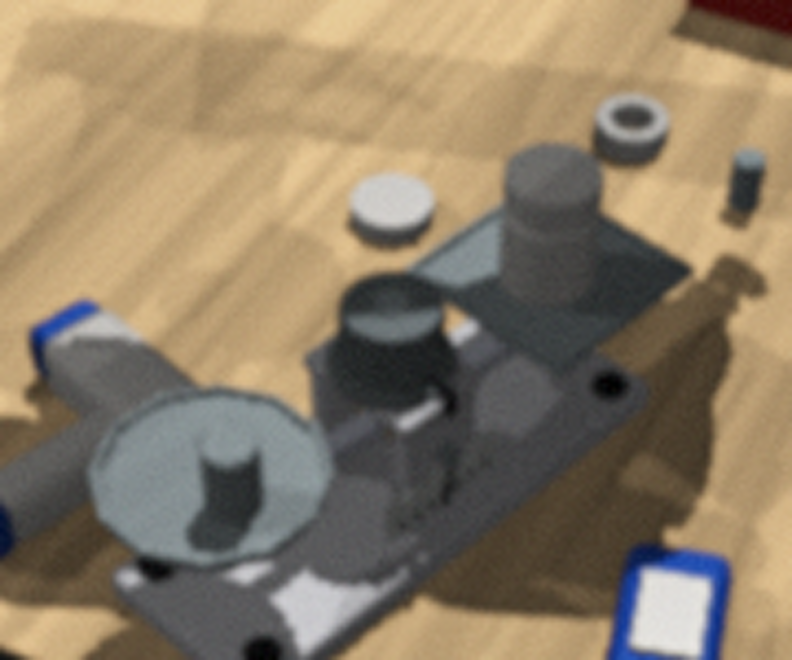

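View pics/w14.png

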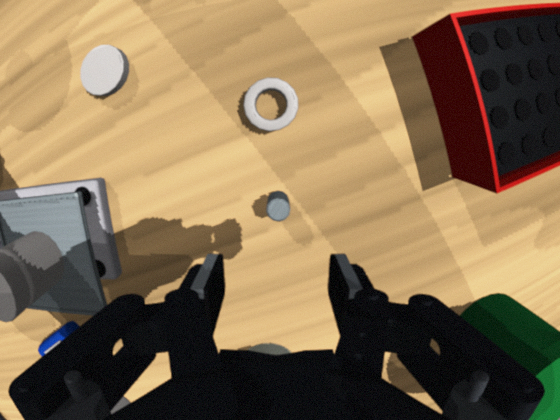

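View pics/t14.png

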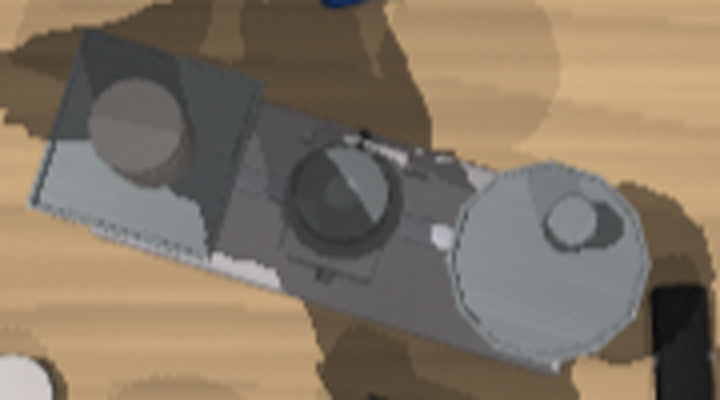

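The beam has settled with the corner at (691,271), i.e. v=171.2, so it sits at about -0.1 rad and the 100 g weight it is. Its top is at (278,206) in the wrist view.

```bash
python3 - <<'E'
from h import *
s,Rm=state(); r=cam("wrist"); p=wristback(r,(278,206),.037); print(p, s["tcp_pos"])
print((Rm.T@(p-s["tcp_pos"])*1000).round(1), (Rm.T@(np.array([.5975,.3169,.014])-s["tcp_pos"])*1000).round(1))
E
```

```text
[0.59560959 0.3171509  0.037     ] [0.59446505 0.31699246 0.16652772]
[129.5   1.2   1.7] [152.5   1.7   3.7]
```

>>> {"fn": "send_rows", "kwargs": {
  "plan": [
    [25, 2, 3, 0, 0, 0],
    [70, 2, 3, 0, 0, 0],
    [115, 2, 3, 0, 0, 0],
    [140, 2, 3, 0, 0, 0],
    [152, 2, 3, 0, 0, 0],
    [152, 2, 3, 0, 0, 0],
    [152, 2, 3, 0, 0, 0],
    [152, 2, 3, 0, 0, 0],
    [152, 2, 3, 0, 0, 0],
    [152, 2, 3, 0, 0, 0]
  ]
}}

```text
clock: 24.25
tcp_pos: [0.6004, 0.3181, 0.0186]
orientation: [0.696, 0.124, 0.696, -0.124]
wrist_force: [-0.3, -0.4, -0.9]
finger_gap: 0.0498
```

>>> {"fn": "send_rows", "kwargs": {
  "plan": [
    [0, 0, 0, 0, 0, 0],
    [0, 0, 0, 0, 0, 0],
    [0, 0, 0, 0, 0, 0],
    [0, 0, 0, 0, 0, 0],
    [-10, 0, 0, 0, 0, 0],
    [-40, 0, 0, 0, 0, 0],
    [-90, 0, 0, 0, 0, 0],
    [-145, 0, 0, 0, 0, 0],
    [-200, 0, 0, 0, 0, 0],
    [-230, 0, 0, 0, 0, 0]
  ],
  "claw": 12,
  "newtons": 40
}}

```text
clock: 25.5
tcp_pos: [0.6011, 0.3183, 0.2528]
orientation: [0.698, 0.125, 0.695, -0.123]
wrist_force: [0.5, 0.8, -0.9]
finger_gap: 0.0192
```

```bash
python3 - <<'E'
from h import *
s,Rm=state(); print(s["tcp_pos"],s["clock"],s["finger_gap"],s["wrist_force"],Rm.round(3))
rp=np.array([.4858,-.1189]); t=rp-.022*np.array([.96,-.28]); print(t)
print((Rm.T@(np.array([t[0],t[1],.165])-s["tcp_pos"])*1000).round(1))
r=cam("wrist"); cv2.imwrite("pics/w15.png",r["frame"])
E
```

```text
[0.60114749 0.31834011 0.25284898] 25.5 0.019249099173423323 [ 0.52798801  0.77304055 -0.89684732] [[ 0.005  0.345  0.939]
 [ 0.002  0.939 -0.345]
 [-1.     0.004  0.004]]
[ 0.46468 -0.11274]
[  86.3 -452.    20.2]
```

View pics/w15.png

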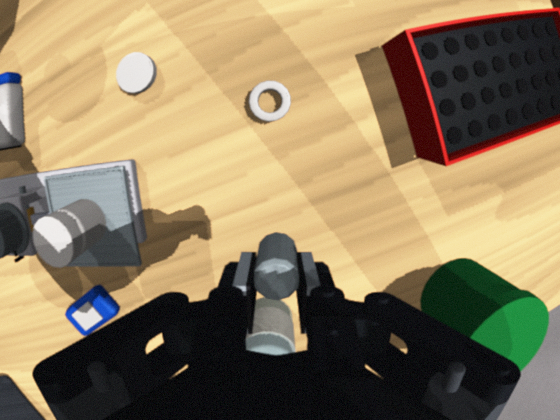

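The 100 g weight is gripped upright. I'll carry it high over to the near half of the round pan.

>>> {"fn": "send_rows", "kwargs": {
  "plan": [
    [0, -20, 1, 0, 0, 0],
    [0, -60, 3, 0, 0, 0],
    [0, -110, 5, 0, 0, 0],
    [0, -165, 7, 0, 0, 0],
    [0, -220, 10, 0, 0, 0],
    [0, -275, 12, 0, 0, 0],
    [0, -330, 15, 0, 0, 0],
    [0, -385, 17, 0, 0, 0],
    [15, -430, 19, 0, 0, 0],
    [45, -452, 20, 0, 0, 0]
  ]
}}

```text
clock: 26.8
tcp_pos: [0.4632, -0.1156, 0.2039]
orientation: [0.697, 0.124, 0.695, -0.125]
wrist_force: [-1.2, 0.8, -0.5]
finger_gap: 0.0196
```

```bash
python3 - <<'E'
from h import *
r=cam("scene"); r=cam("scene"); crop(r,160,110,200,150,4,"pics/s16.png"); 
s,Rm=state(); print(s["tcp_pos"],s["clock"],s["finger_gap"],s["wrist_force"])
print((Rm.T@(np.array([.46468,-.11274,.165])-s["tcp_pos"])*1000).round(1))
E
```

```text
[ 0.46050342 -0.11423334  0.20045421] 26.9 0.019452113861097214 [ 0.09439708  1.31432191 -1.33449024]
[35.4  2.9  3.6]
```

View pics/s16.png

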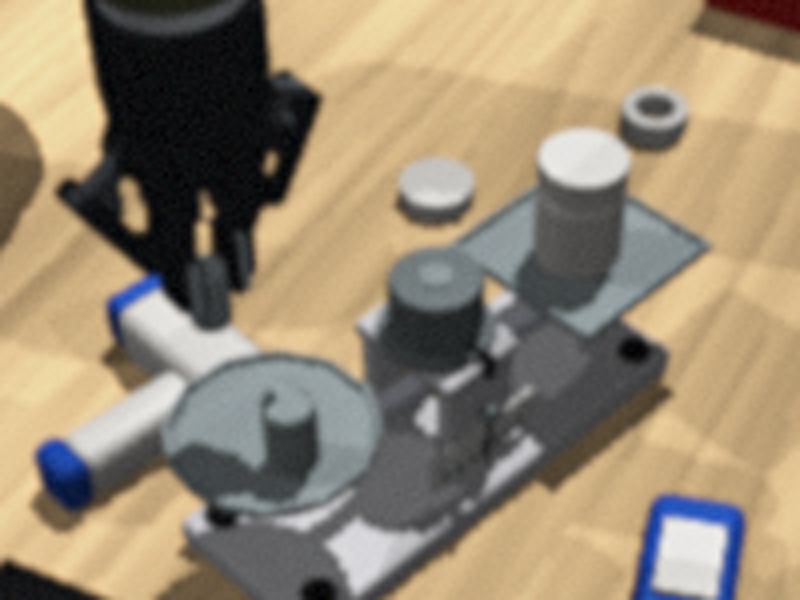

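>>> {"fn": "send_rows", "kwargs": {
  "plan": [
    [10, 3, 4, 0, 0, 0],
    [25, 3, 4, 0, 0, 0],
    [42, 3, 4, 0, 0, 0],
    [54, 3, 4, 0, 0, 0],
    [61, 3, 4, 0, 0, 0],
    [66, 3, 4, 0, 0, 0],
    [70, 3, 4, 0, 0, 0],
    [74, 3, 4, 0, 0, 0],
    [77, 3, 4, 0, 0, 0],
    [79, 3, 4, 0, 0, 0]
  ]
}}

```text
clock: 28.15
tcp_pos: [0.4681, -0.112, 0.1243]
orientation: [0.696, 0.124, 0.696, -0.124]
wrist_force: [-0.3, -0.3, -0.3]
finger_gap: 0.0192
```

```bash
python3 - <<'E'
from h import *
s,Rm=state(); print(s["tcp_pos"],s["clock"],s["finger_gap"],s["wrist_force"])
r=cam("scene"); r=cam("scene"); crop(r,160,110,200,150,4,"pics/s17.png"); print(state()[0]["tcp_pos"])
E
```

```text
[ 0.46809677 -0.11196205  0.12432095] 28.15 0.019191854362429116 [-0.29418715 -0.27529282 -0.33094817]
[ 0.46793993 -0.1118003   0.12418631]
```

View pics/s17.png

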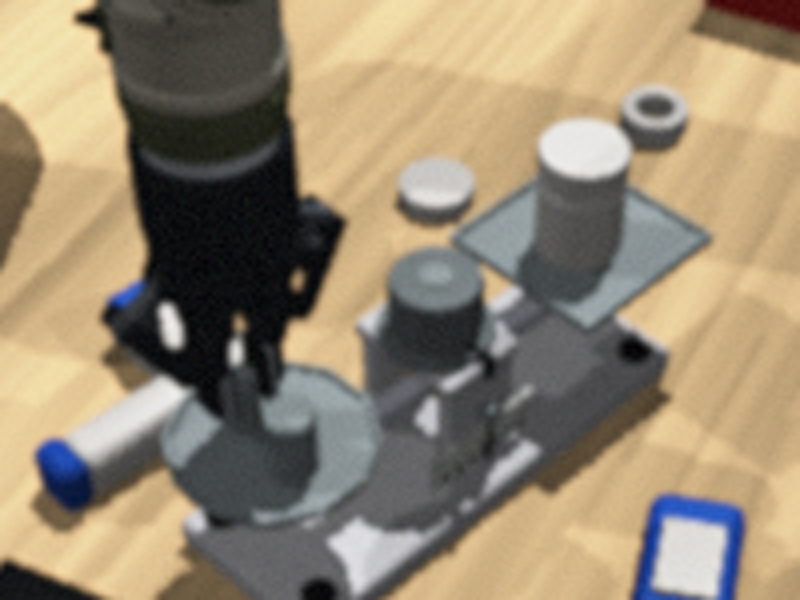

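>>> {"fn": "send_rows", "kwargs": {
  "plan": [
    [1, 0, 0, 0, 0, 0],
    [2, 0, 0, 0, 0, 0],
    [3, 0, 0, 0, 0, 0],
    [4, 0, 0, 0, 0, 0],
    [4, 0, 0, 0, 0, 0],
    [4, 0, 0, 0, 0, 0],
    [4, 0, 0, 0, 0, 0],
    [4, 0, 0, 0, 0, 0],
    [4, 0, 0, 0, 0, 0],
    [4, 0, 0, 0, 0, 0]
  ]
}}

```text
clock: 29.5
tcp_pos: [0.468, -0.1118, 0.1203]
orientation: [0.696, 0.124, 0.696, -0.124]
wrist_force: [-0.5, -0.4, 0.2]
finger_gap: 0.0191
```

>>> {"fn": "send_rows", "kwargs": {
  "plan": [
    [0, 0, 0, 0, 0, 0],
    [0, 0, 0, 0, 0, 0],
    [0, 0, 0, 0, 0, 0],
    [-3, 0, 0, 0, 0, 0],
    [-15, 0, 0, 0, 0, 0],
    [-40, 0, 0, 0, 0, 0],
    [-75, 0, 0, 0, 0, 0],
    [-110, 0, 0, 0, 0, 0],
    [-140, 0, 0, 0, 0, 0],
    [-150, 0, 0, 0, 0, 0]
  ],
  "claw": 42
}}

```text
clock: 30.75
tcp_pos: [0.4689, -0.1122, 0.2729]
orientation: [0.698, 0.123, 0.695, -0.124]
wrist_force: [0.1, -1.1, -0.2]
finger_gap: 0.0421
```

>>> {"fn": "send_rows", "kwargs": {
  "plan": [
    [-5, 0, -8, 0, 0, 0],
    [-10, 0, -20, 0, 0, 0],
    [-10, 0, -30, 0, 0, 0],
    [-10, 0, -30, 0, 0, 0],
    [-10, 0, -30, 0, 0, 0],
    [-10, 0, -30, 0, 0, 0],
    [-10, 0, -30, 0, 0, 0],
    [-10, 0, -30, 0, 0, 0],
    [-10, 0, -30, 0, 0, 0],
    [-10, 0, -30, 0, 0, 0]
  ]
}}

```text
clock: 32.0
tcp_pos: [0.4399, -0.1014, 0.2803]
orientation: [0.696, 0.124, 0.696, -0.124]
wrist_force: [-0.4, 0.2, 0.6]
finger_gap: 0.0421
```

```bash
python3 - <<'E'
from h import *
s,Rm=state(); print(s["tcp_pos"],s["clock"],s["finger_gap"],s["wrist_force"])
r=cam("scene"); crop(r,160,110,200,150,4,"pics/s18.png"); crop(r,270,130,90,80,8,"pics/s18b.png")
r=cam("wrist"); cv2.imwrite("pics/w18.png",r["frame"])
r=cam("top"); crop(r,200,160,180,100,4,"pics/t18.png")
E
```

```text
[ 0.43985981 -0.10141618  0.28027365] 32.0 0.04208551023869871 [-0.40218931  0.20339679  0.61570852]
```

View pics/s18.png

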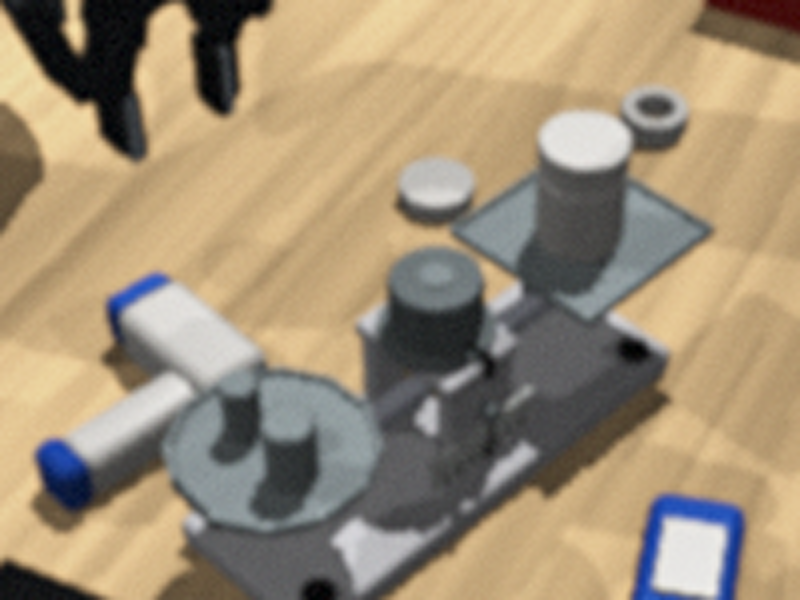

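View pics/s18b.png

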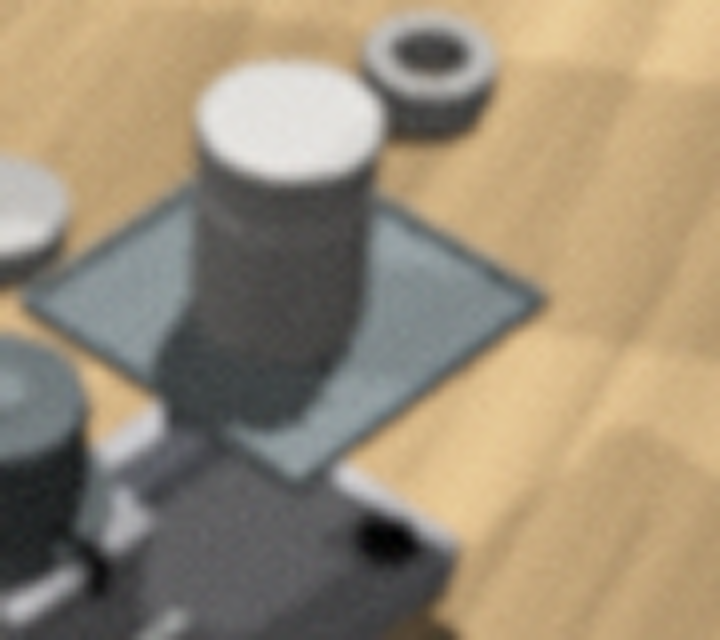

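View pics/w18.png

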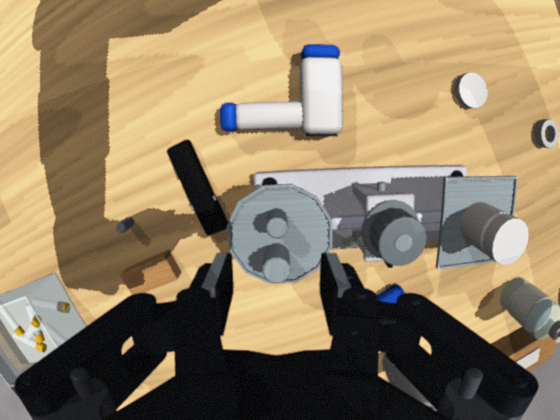

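View pics/t18.png

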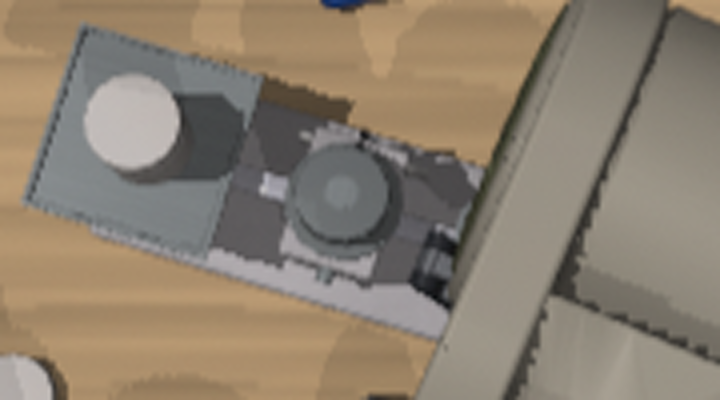

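The right corner is at (545,299), i.e. v=166.9, against 167.0 when level. The jar and both weights are upright and the pointer is still at its mark. The arm touches nothing, so I'm handing in.

```bash
python3 -c "
from h import *
print(job.hand_in())"
```

```text
the job is handed in; nothing more can be done
None
```

The job is handed in after about 32 s of the 72 s allowed; the hand-in reported no verdict.

- **Wheel:** I turned it about 44° clockwise to its mark with the pans empty and let go. I measured the pointer at about -16 to -17.5°, against about -16 to -17° for the mark.
- **Jar:** It stands upright and released in the square pan. The pan went down to its stop, which means at least 200 g, and the wrist force suggested about 300 g.
- **Weights:** The 200 g weight alone left the beam at about -0.1 rad, so I added the 100 g weight. The 50 g weight stayed on the table.
- **Last checks:** The square pan's corner was within 0.1 px of its level position, so I put the beam within about 0.01 rad of level. Both weights stood in the round pan, and the wheel was still at its mark. The gripper was clear of everything, and none of the other things I could see had moved.

Two readings disagreed slightly. The wrist and top cameras differed by 2–7 mm on object positions, so for the grasps I went between them. With only the 200 g weight on, two ways of scaling the pan height gave -0.094 and -0.112 rad. Both pointed to the 100 g weight.

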